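# Hold the parts washer's lid open with its lift lever

### The arm

A 7-joint arm with a two-finger parallel gripper is mounted at the origin on the work surface. World frame = base frame: x ahead of the robot, y to its left, z up, the work surface at z = 0. Lengths are in m, angles in rad, forces in N, time in s.
With the tool pointing down it reaches from about 0.35 to 0.9 m from the base axis. Payload 8.1 kg.
Tool frame: the origin (TCP) lies midway between the tips of the shut fingers; the grasp point (between the pads) lies 19 mm behind it (arm.pinch_z is the distance from the TCP to the grasp point, in m); z points along the fingers, y is the direction in which the jaws open and shut (so a half turn about z gives the same grasp; the last joint's range is limited). The gripper opens to 92 mm and grips with 3 to 60 N. Pads are 19 mm wide; open, the fingers measure 130 mm over their backs; the gripper's body (75 mm by 190 mm) begins 47 mm behind the grasp point.
Start: joints at [1.245, 0.434, 0.025, 1.573, -0.012, 1.134, -0.075], TCP at [0.138, -0.61, 0.227] pointing down, gripper open.
Joint ranges: [-2.62, 2.62], [-0.44, 2.09], [-1.27, 1.32], [0.08, 2.57], [-1.32, 4.46], [0.12, 2], [-2.74, 2.74]. Speed limits (rad/s): [2.22, 2.22, 3.01, 3.01, 3.14, 3.14, 3.14].

### API

Orientations are given as a rotation vector (axis times angle).
In Python, from cell import arm, eyes gives the robot as it stands.
- The arm moves only by the tool apply_moves, never from a script. Its argument "targets" is one flat list of numbers, 5 for each row, row after row: the closure, from 0 (fully open) to 1 (shut), then the shift along the tool's x, y, z each as a share of 40 cm, from -1 to 1, then the turn about the tool's z as a share of pi/2 rad, from -1 to 1. A call has 1 to 20 rows; each row shifts and turns the commanded pose from where the row before left it, along the tool's axes as they then stand; what a row does not reach is not made up. A row lasts 1/8 s, in which the tool goes at most 62.5 mm and 10.7 degrees, less where a joint would pass 70% of its speed; a pose out of reach is approached as far as the arm can. A call with a number of a shift or a turn outside -1 to 1 is refused whole. A call with a gripper value outside its range is refused whole. The fingers move at their own pace and stop on an object; "grip_force" is the grip in N (left out, the last holds). Time passes only in rows, so rows that do not move let the fingers close. It gives the time, the measured TCP pose, the force and the opening at its end, in the units of the state.
- arm.observe(): the state, without advancing time (a new reading comes with each control period).
- eyes.get_image(name): name is "side" or "top" or "wrist"; returns the picture (400x640x3 uint8, red, green, blue); there is no depth.
- eyes.camera_params(name): a dict with "camera_matrix" (3x3 intrinsics, pixels), "distortion" ([k1, k2, p1, p2, k3] as OpenCV has them; the pictures are not rectified), "xyz" and "attitude" of the camera in the world; the wrist camera has in their place "hand_eye" (4x4, takes a point from camera to tool coordinates, whose origin is the TCP and whose axes are the flange's). Camera axes: x right, y down, z forward; pixel columns grow to the right and rows downward; lengths in m; the calibration is good to about 2 mm. A picture is of the moment at which its call begins: read the wrist's pose just before it. camera_params takes no time and is no camera call.
- arm.sign_off(): hands the job in, once; it reports no verdict.
The state is a dict: "clock": time; "joints": joint angles; "dq": joint speeds; "joint_efforts": joint torques, N m; "position": TCP position; "ee_rot": TCP orientation; "force": force on the tool from outside, world axes, zero at the start; "ft_torque": the same for the moment, N m; "width": opening from 0.0 (shut) to 1.0 (fully open).
Only numpy, scipy, OpenCV 4.12 (cv2) and the standard library are available. Lean on these libraries where they do the work, as an engineer would, in place of code of your own. Each camera call takes 0.05 s, during which the arm holds its last target.

### The job

My hands are full of greasy bicycle parts: open the parts washer for me by pressing the rubber paddle of its side lever down with your fingertips, smoothly and as far as the lever goes, so that the heavy lid swings up, and keep it pressed; your program finishes while still holding the lever down. Press on top of the paddle, do not put the fingers round it, do not touch the lid itself or let it drop, and leave the other things on the bench where they are.

Things in the scene. Friction and masses are not known exactly. Their poses are not given: they have to be found in the camera images.
- washer: bench-top parts washer, fixed: red steel tub 280 deep (x) x 400 wide (y), shut lid's top at 190 mm. Origin on the bench under the middle of the tub; its front looks along its own -x, z up. The lid-lift lever runs along the outside of its -y side and sticks out in front; it turns on a pin along y, the fulcrum, at x = 25, y = -226, z = 194 mm in the washer's frame
- paddle (a point): black rubber paddle with thin yellow ribs on the lever's front end, 80 (x, along the lever) x 70 (y) x 12 mm. Origin at the centre of its top face, 281 mm from the fulcrum; z out of that face, x along the lever to the washer; it turns with the lever. At rest the origin is 268 mm above the bench, the front edge tilted 10 degrees up; fully down 124 mm above it, tilted 19 degrees down
- lift_lever (a joint): angle of the lever (steel bar 25 mm high, 9 thick; paddle on the long front end, an 80 mm short end behind the fulcrum with a roller under a tab of the lid), rad: 0 at rest, grows as the paddle is pressed down, 0.52 at its stop. Pressing at the paddle's centre takes about 5 to 20 N, most at the start; let go, lid and return spring bring it back up
- lid (a joint): angle of the lid, rad: 0 shut, about 0.8 with the lever at its stop; the lever drives it. The lid is red sheet steel, 1.1 to 1.7 kg, 292 deep x 400 wide x 5 mm, on a hinge along the tub's rear top edge (pin at the washer's x = 145, z = 182 mm). Not to be touched
- spray_bottle: white and blue spray bottle with a red trigger head, 72 mm across, 211 mm high, origin under its base; bystander
- grease_tub: yellow round tub, 92 mm across, 64 mm high, origin under its base; bystander
- cassette: bicycle sprocket cassette lying flat, 114 mm across, 30 mm high, origin under its centre; bystander
- parts_brush: cleaning brush with a wooden handle lying flat in front of the tub; bystander
- lid_edge (a point): middle of the lid's front edge, at its underside; moves with the lid

How it is judged:
By the outcome, as a careful person would: the job done as asked, in the order asked, and still so for the second after the job is handed in, while the arm keeps its last pose, push and grip.
It also fails if it takes over 32 s, if anything falls off the work surface, if the arm or the gripper's body presses on something with over 40 N, if the wrist force passes 120 N, or if a joint passes its speed limit or range.

## Working session

There is one attempt and no reset: what is moved stays moved. The work goes in short steps, Python scripts to look and compute and a tool call to move; the robot and the scene stay as the last step left them, time stands still between calls to the robot, and variables do not carry over. Pictures are saved under pics/ and viewed, and the job is handed in when it is done.

Besides the shell and the picture viewer there is one more tool, called after "Emit:" as name(argument=value, ...) on one line, values as JSON. apply_moves: Moves the arm, as the interface text tells. Its arguments: {"type":"object","properties":{"targets":{"type":"array"},"grip_force":{"type":"number"}},"required":["targets"]}

```bash
mkdir -p pics; ls; python3 - <<'E'
from cell import arm, eyes
import cv2
s=arm.observe()
print({k:s[k] for k in ('clock','position','ee_rot','force','width')})
for n in ('side','top','wrist'):
    cv2.imwrite(f'pics/{n}0.png',eyes.get_image(n)[:,:,::-1])
    print(n,eyes.camera_params(n))
E
```

```text
pics
{'clock': 0.0, 'position': array([ 0.13794123, -0.60905207,  0.22596564]), 'ee_rot': array([-3.12061839e+00, -3.48984631e-01,  4.92535002e-04]), 'force': array([-0.98663754, -0.02607447, -0.73114323]), 'width': 0.9980266085269719}
side {'camera_matrix': array([[456.14357607,   0.        , 321.12445563],
       [  0.        , 456.14357607, 196.39380181],
       [  0.        ,   0.        ,   1.        ]]), 'distortion': array([-0.0576134,  0.       ,  0.       ,  0.       ,  0.       ]), 'xyz': array([-0.18125712,  0.57056796,  1.11715596]), 'attitude': array([-1.18321113,  2.35752986, -0.95136904])}
top {'camera_matrix': array([[514.74701279,   0.        , 318.50493425],
       [  0.        , 514.74701279, 198.13576792],
       [  0.        ,   0.        ,   1.        ]]), 'distortion': array([-0.03597015,  0.        ,  0.        ,  0.        ,  0.        ]), 'xyz': array([0.31190012, 0.05486189, 1.40085583]), 'attitude': array([-2.11789195,  2.12503769, -0.17581273])}
wrist {'camera_matrix': array([[328.54681745,   0.        , 321.63809615],
       [  0.        , 328.54681745, 196.73353201],
       [  0.        ,   0.        ,   1.        ]]), 'distortion': array([-0.04934687,  0.        ,  0.        ,  0.        ,  0.        ]), 'hand_eye': array([[-1.01165028e-04, -9.61653871e-01, -2.74265971e-01,
         7.42688896e-02],
       [ 9.99999995e-01, -1.03494970e-04, -5.97481572e-06,
        -4.96790565e-04],
       [-2.26394438e-05, -2.74265970e-01,  9.61653876e-01,
        -1.57732189e-01],
       [ 0.00000000e+00,  0.00000000e+00,  0.00000000e+00,
         1.00000000e+00]])}
```

View pics/side0.png

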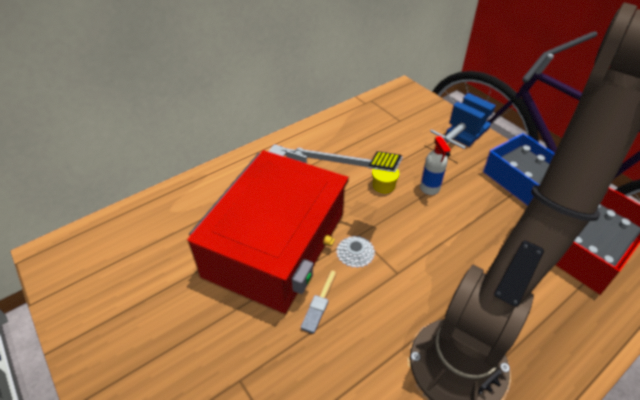

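View pics/top0.png

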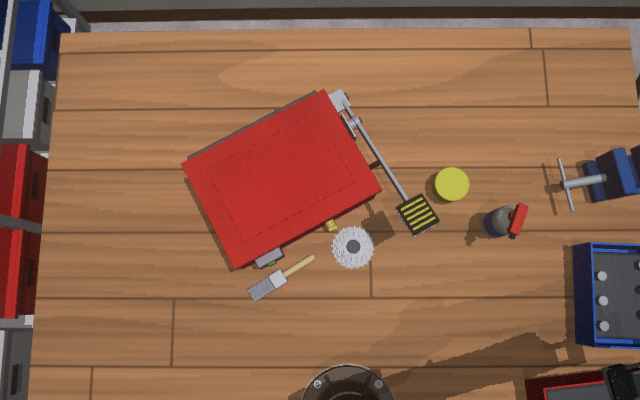

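View pics/wrist0.png

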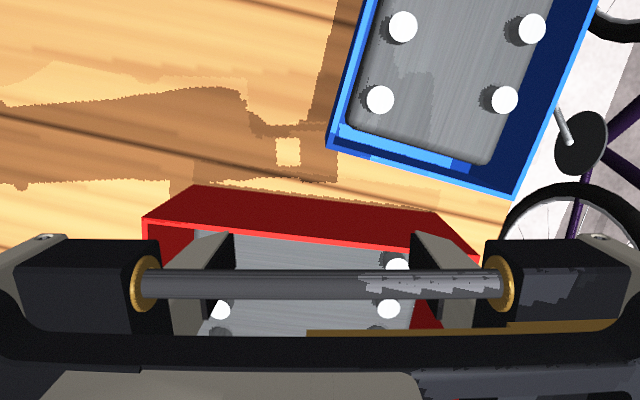

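```bash
cat > h.py <<'E'
import numpy as np, cv2
from cell import arm, eyes
from scipy.spatial.transform import Rotation as R
def ray(n,uv):
    p=eyes.camera_params(n); K=p['camera_matrix']; d=p['distortion']
    u=cv2.undistortPoints(np.array(uv,float).reshape(-1,1,2),K,d).reshape(-1,2)
    Rm=R.from_rotvec(p['attitude']).as_matrix()
    v=np.c_[u,np.ones(len(u))]@Rm.T
    return np.array(p['xyz']),v/np.linalg.norm(v,axis=1)[:,None]
def onz(n,uv,z):
    o,v=ray(n,uv); return o+v*((z-o[2])/v[:,2])[:,None]
def cross(a,b):
    (o1,v1),(o2,v2)=a,b
    A=np.c_[v1[0],-v2[0]]; t=np.linalg.lstsq(A,o2-o1,rcond=None)[0]
    p=o1+t[0]*v1[0];q=o2+t[1]*v2[0]; return (p+q)/2,np.linalg.norm(p-q)
E
python3 - <<'E'
from h import *
for n,box in (('top',(385,185,450,245)),('side',(360,140,410,172))):
    im=cv2.imread(f'pics/{n}0.png'); hsv=cv2.cvtColor(im,cv2.COLOR_BGR2HSV)
    x0,y0,x1,y1=box
    c=hsv[y0:y1,x0:x1]
    m=((c[...,2]<70)|((c[...,0]>24)&(c[...,0]<36)&(c[...,1]>120))).astype(np.uint8)*255
    m=cv2.morphologyEx(m,cv2.MORPH_OPEN,np.ones((5,5)))
    k,l,st,ce=cv2.connectedComponentsWithStats(m)
    i=1+st[1:,4].argmax(); print(n,st[i],ce[i]+[x0,y0])
    cn=cv2.findContours((l==i).astype(np.uint8),cv2.RETR_EXTERNAL,cv2.CHAIN_APPROX_NONE)[0][0]+np.array([x0,y0])
    r=cv2.minAreaRect(cn);print(r,cv2.boxPoints(r))
    b=cv2.resize(im[y0-30:y1+30,x0-40:x1+40],None,fx=5,fy=5,interpolation=cv2.INTER_NEAREST)
    cv2.drawContours(b,[((cn-[x0-40,y0-30])*5+2).astype(int)],-1,(255,0,255),1)
    cv2.imwrite(f'pics/{n}z.png',b)
# lid corners from top
lc=[(182,163),(321,91),(382,189),(234,269)]
print(onz('top',lc,.19))
print('fulcrum',onz('top',[(353,122)],.2))
print('spray/grease/cass',onz('top',[(520,205)],.2),onz('top',[(452,184)],.064),onz('top',[(353,247)],.03),onz('side',[(433,190)],.0))
E
```

```text
top [ 19  11  34  38 806] [418.46526055 214.46650124]
((417.952880859375, 212.91506958007812), (34.38351821899414, 28.555803298950195), 60.945396423339844) [[397.12268 204.82072]
 [422.08496 190.9528 ]
 [438.78308 221.00941]
 [413.8208  234.87733]]
side [ 12  13  27  16 356] [384.95786517 160.4241573 ]
((385.0, 160.5), (15.0, 26.0), 90.0) [[372. 153.]
 [398. 153.]
 [398. 168.]
 [372. 168.]]
[[ 0.6196278   0.40377033  0.19      ]
 [ 0.80195647  0.06452794  0.19      ]
 [ 0.55261474 -0.08086061  0.19      ]
 [ 0.36335586  0.26957503  0.19      ]]
fulcrum [[ 0.71737636 -0.01327046  0.2       ]]
spray/grease/cass [[ 0.51055677 -0.40544599  0.2       ]] [[ 0.59030592 -0.28078374  0.064     ]] [[ 0.42753812 -0.01799435  0.03      ]] [[ 0.47580487 -0.4017788   0.        ]]
```

View pics/topz.png

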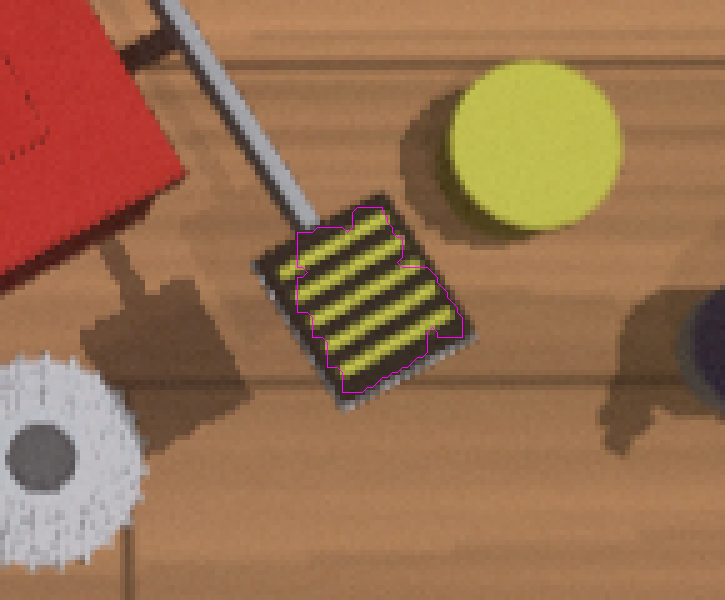

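View pics/sidez.png

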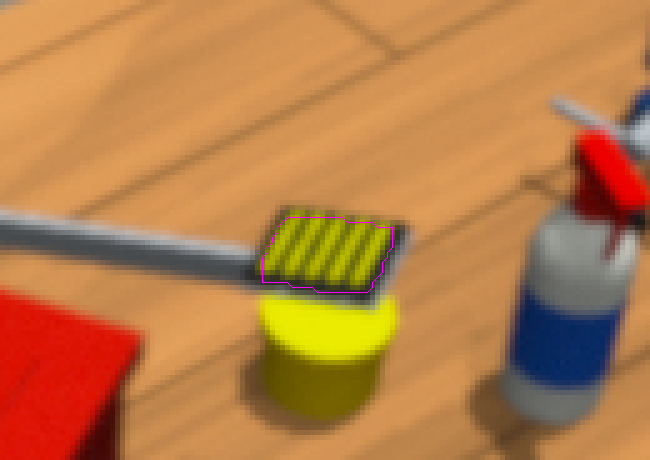

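```bash
python3 - <<'E'
from h import *
q=onz('top',[(397.1,204.8),(422.1,191),(438.8,221),(413.8,234.9)],.268)
print(q, [np.linalg.norm(q[i]-q[(i+1)%4]) for i in range(4)], 'c',q.mean(0))
print(cross(ray('top',[(418,213)]),ray('side',[(385.3,160)])))
lc=onz('top',[(182,163),(321,91),(382,189),(234,269)],.19)
print([np.linalg.norm(lc[i]-lc[(i+1)%4]) for i in range(4)])
fx=lc[1]-lc[2]; print('washer x yaw',np.degrees(np.arctan2(fx[1],fx[0])))
fx=lc[0]-lc[3]; print('washer x yaw',np.degrees(np.arctan2(fx[1],fx[0])))
fy=lc[3]-lc[2]; print('washer y yaw-90',np.degrees(np.arctan2(fy[1],fy[0]))-90)
fy=lc[0]-lc[1]; print(np.degrees(np.arctan2(fy[1],fy[0]))-90)
print(R.from_rotvec(arm.observe()['ee_rot']).as_matrix())
E
```

```text
[[ 0.50105451 -0.10489064  0.268     ]
 [ 0.53212226 -0.16178282  0.268     ]
 [ 0.46423014 -0.19625448  0.268     ]
 [ 0.43358112 -0.13977686  0.268     ]] [np.float64(0.06482225342548308), np.float64(0.07614221311975096), np.float64(0.06425794186239867), np.float64(0.07595858272258446)] c [ 0.48274701 -0.1506762   0.268     ]
(array([ 0.48335107, -0.15085003,  0.26492368]), np.float64(0.0014388394568624003))
[np.float64(0.38513522748814183), np.float64(0.28863320732495407), np.float64(0.3982763584071862), np.float64(0.28928133050998106)]
washer x yaw 30.246012840989778
washer x yaw 27.63853987817183
washer y yaw-90 28.372038034013144
28.256179372244134
[[ 9.75297615e-01  2.20894585e-01 -3.80162604e-04]
 [ 2.20894874e-01 -9.75297009e-01  1.09512337e-03]
 [-1.28864628e-04 -1.15204718e-03 -9.99999328e-01]]
```

The top view puts the paddle at about pixel (418, 214.5) and the side view at (385, 160). The two rays cross at z≈0.265 against the given 0.268, and the size is about 65 x 76 mm, as expected. Its centre is (0.481, -0.150) and the lever's yaw is about 29°. I will rise, close the fingers and move over it.

Emit:
apply_moves(targets=[1,0,0,-0.11,0,1,0,0,-0.11,0,1,0,0,-0.11,0,1,0,0,-0.11,0,1,0.0908,-0.0775,0,0,1,0.0908,-0.0775,0,0,1,0.0908,-0.0775,0,0,1,0.0908,-0.0775,0,0,1,0.0908,-0.0775,0,0,1,0.0908,-0.0775,0,0,1,0.0908,-0.0775,0,0,1,0.0908,-0.0775,0,0,1,0.0908,-0.0775,0,0,1,0.0908,-0.0775,0,0,1,0.0908,-0.0775,0,0,1,0.0908,-0.0775,0,0,1,0,0,0,-0.09,1,0,0,0,-0.09,1,0,0,0,0,1,0,0,0,0], grip_force=20)

```text
clock: 2.65
position: [0.4808, -0.1506, 0.4026]
ee_rot: [-3.043, -0.78, 0.0]
force: [0.1, 0.1, 1.1]
width: 0.004
```

```bash
python3 - <<'E'
from h import *
s=arm.observe(); M=R.from_rotvec(s['ee_rot']).as_matrix()
print(s['clock'],s['position'],s['force'],s['width'],s['joints']);print(M.round(3))
p=np.array(s['position']); print('to paddle in tool',M.T@(np.array([.481,-.150,.268])-p))
for n in('wrist','side'): cv2.imwrite(f'pics/{n}1.png',eyes.get_image(n)[:,:,::-1])
E
```

```text
2.65 [ 0.48081531 -0.15063427  0.40261384] [0.06428809 0.11742373 1.14453542] 0.0044240819265101055 [ 0.52974954  0.1676021  -0.39662304  1.52820094  0.06494967  1.45907656
 -0.9379752 ]
[[ 0.877  0.481 -0.   ]
 [ 0.481 -0.877 -0.   ]
 [-0.    -0.    -1.   ]]
to paddle in tool [ 0.00049935 -0.00045262  0.13461377]
```

View pics/wrist1.png

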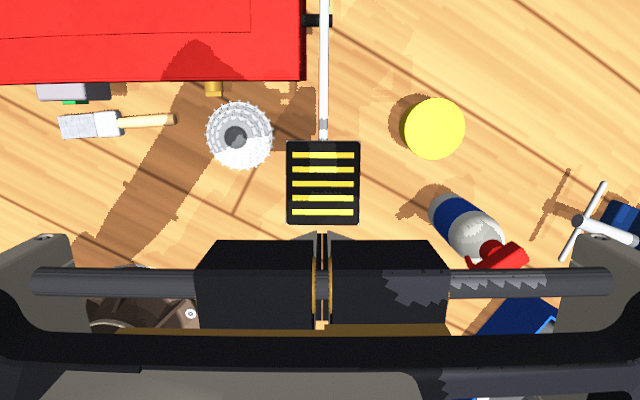

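View pics/side1.png

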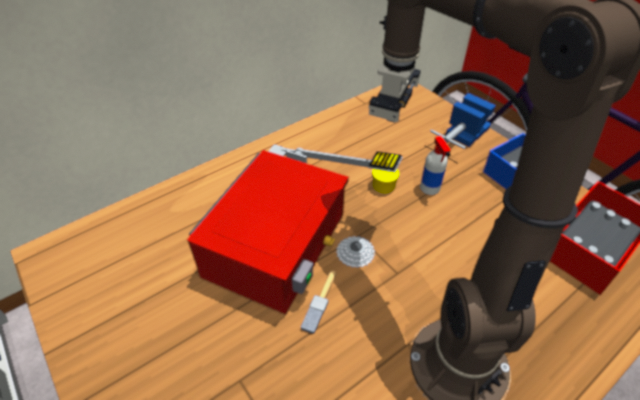

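Wrist view: the paddle spans columns 286–360 and rows 141–225, squared up with the jaws, and the shut fingers are at column 321. I will check its centre with this third view.

```bash
python3 - <<'E'
from h import *
s=arm.observe(); M=R.from_rotvec(s['ee_rot']).as_matrix();p=np.array(s['position'])
c=eyes.camera_params('wrist');H=c['hand_eye']
u=cv2.undistortPoints(np.array([[323,183.],[286,141],[360,141],[286,225],[360,225]]).reshape(-1,1,2),c['camera_matrix'],c['distortion']).reshape(-1,2)
v=np.c_[u,np.ones(5)]@H[:3,:3].T; o=H[:3,3]
t=(p[2]-.268-o[2])/v[:,2]; q=o+v*t[:,None]
print('tool frame',q.round(4)); print('world c',p+M@q[0])
E
```

```text
tool frame [[ 0.004   0.0009  0.1347]
 [ 0.0423 -0.0319  0.1347]
 [ 0.0423  0.0336  0.1347]
 [-0.0369 -0.0342  0.1347]
 [-0.0369  0.0361  0.1347]]
world c [ 0.48484913 -0.14942532  0.26799977]
```

Emit:
apply_moves(targets=[1,0.005,0,0.05,0,1,0,0,0.05,0,1,0,0,0.05,0,1,0,0,0.05,0,1,0,0,0.05,0,1,0,0,0.04,0,1,0,0,0.0125,0,1,0,0,0.0125,0,1,0,0,0.0125,0,1,0,0,0.0125,0,1,0,0,0.0125,0,1,0,0,0.0125,0])

```text
clock: 4.25
position: [0.482, -0.1507, 0.2583]
ee_rot: [3.04, 0.783, -0.001]
force: [-9.2, -2.1, 20.2]
width: 0.005
```

```bash
python3 - <<'E'
from h import *
s=arm.observe()
print(s['clock'],s['position'],s['force'],s['ft_torque'],s['width'])
for n in('wrist','side'): cv2.imwrite(f'pics/{n}2.png',eyes.get_image(n)[:,:,::-1])
E
```

```text
4.25 [ 0.48197582 -0.15068966  0.25832227] [-9.24858488 -2.09523069 20.15103617] [-0.60774934  2.37218207 -0.03143614] 0.005204597344129286
```

View pics/wrist2.png

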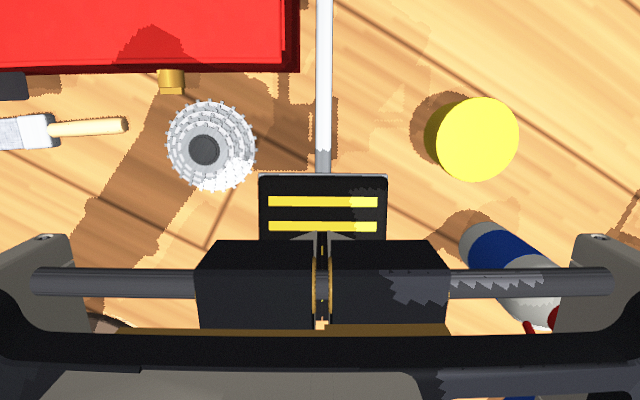

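View pics/side2.png

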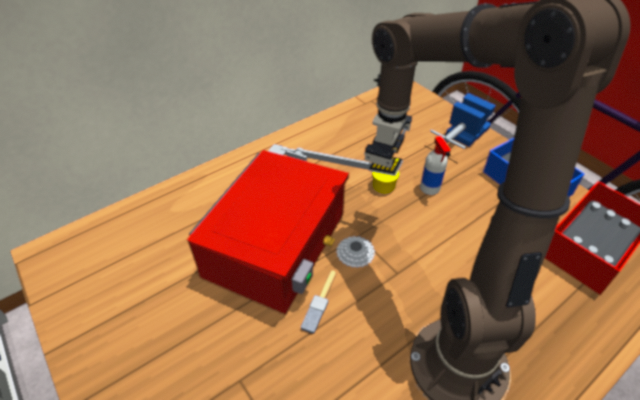

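Emit:
apply_moves(targets=[1,-0.005,0,0.012,0,1,-0.004,0,0.016,0,1,-0.003,0,0.016,0,1,-0.003,0,0.016,0,1,-0.003,0,0.016,0,1,-0.002,0,0.016,0,1,-0.001,0,0.016,0,1,-0.001,0,0.016,0,1,0,0,0.016,0,1,0,0,0.016,0,1,0,0,0.016,0,1,0.001,0,0.016,0])

```text
clock: 5.85
position: [0.4756, -0.1542, 0.1831]
ee_rot: [3.04, 0.784, 0.001]
force: [-8.0, -0.5, 20.0]
width: 0.004
```

```bash
python3 - <<'E'
from h import *
s=arm.observe()
print(s['clock'],s['position'],s['force'],s['ft_torque'],s['width'])
for n in('wrist','side'): cv2.imwrite(f'pics/{n}3.png',eyes.get_image(n)[:,:,::-1])
E
```

```text
5.85 [ 0.4756269  -0.15416435  0.18312758] [-7.96179764 -0.47651328 19.96597649] [-1.11611475e-01  1.56144878e+00  8.88273639e-04] 0.004130561347526541
```

View pics/wrist3.png

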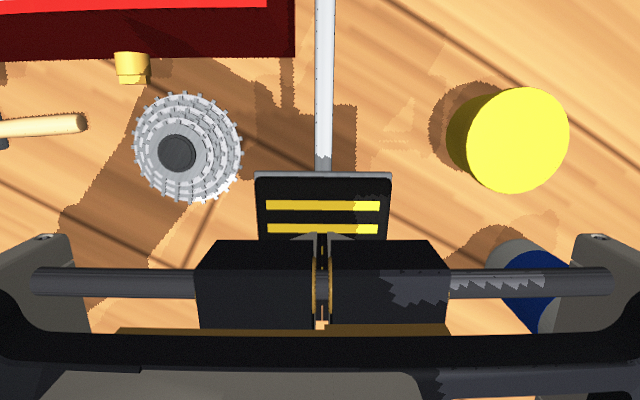

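View pics/side3.png

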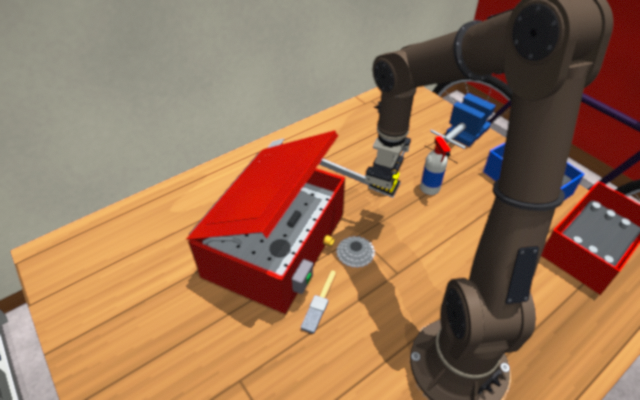

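Emit:
apply_moves(targets=[1,0.001,0,0.016,0,1,0.001,0,0.016,0,1,0.002,0,0.016,0,1,0.002,0,0.016,0,1,0.003,0,0.016,0,1,0.003,0,0.016,0,1,0.003,0,0.014,0,1,0.003,0,0.01,0,1,0,0,0,0])

```text
clock: 7.08
position: [0.4813, -0.151, 0.1338]
ee_rot: [3.041, 0.784, -0.001]
force: [-4.3, -2.0, 6.4]
width: 0.006
```

```bash
python3 - <<'E'
from h import *
s=arm.observe()
print(s['clock'],s['position'],s['force'],s['ft_torque'],s['width'])
E
```

```text
7.075 [ 0.48127451 -0.15098889  0.13383697] [-4.31578775 -1.95841672  6.39091697] [-0.55933154  0.76956036  0.0200023 ] 0.006493572608208608
```

Not at the stop yet, since the force is still only 6 N. I will press on slowly in small steps.

Emit:
apply_moves(targets=[1,0.001,0,0.006,0,1,0.001,0,0.006,0,1,0,0,0.005,0,1,0,0,0.004,0,1,0,0,0,0])

```text
clock: 7.7
position: [0.4828, -0.1503, 0.1261]
ee_rot: [3.041, 0.784, 0.001]
force: [-3.8, -0.8, 10.7]
width: 0.005
```

```bash
python3 - <<'E'
from h import *
s=arm.observe()
print(s['clock'],s['position'],s['force'],s['ft_torque'],s['width'])
for n in('wrist','side','top'): cv2.imwrite(f'pics/{n}4.png',eyes.get_image(n)[:,:,::-1])
E
```

```text
7.7 [ 0.48282767 -0.15025211  0.12607135] [-3.78322051 -0.7788488  10.7421087 ] [-0.1703025   0.73575538 -0.02071561] 0.005463298787400868
```

View pics/wrist4.png

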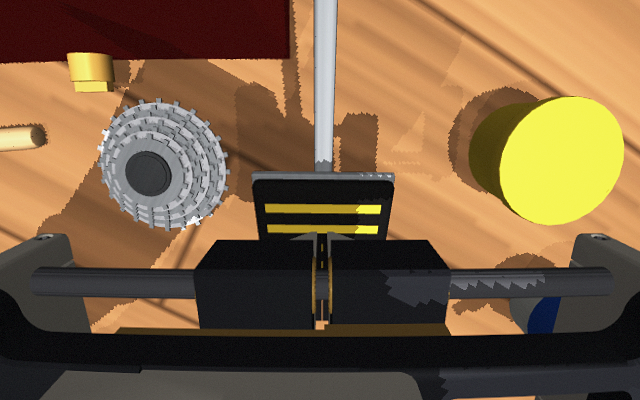

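View pics/side4.png

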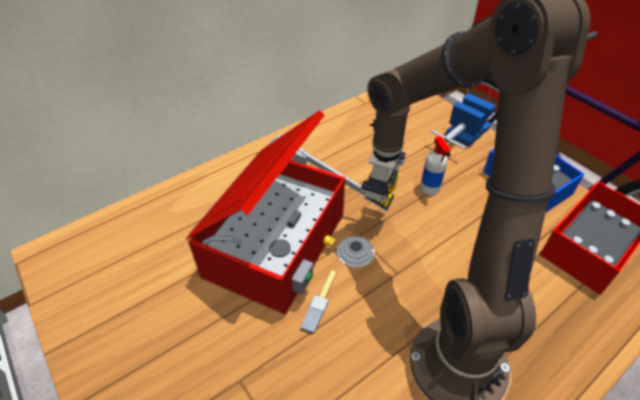

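Nearly there: the lid is high, and the fingers are on the paddle's top. I will push a few more millimetres to find the hard stop.

Emit:
apply_moves(targets=[1,0,0,0.003,0,1,0,0,0.003,0,1,0,0,0.003,0,1,0,0,0,0,1,0,0,0,0])

```text
clock: 8.48
position: [0.4833, -0.1501, 0.124]
ee_rot: [3.04, 0.784, 0.003]
force: [-9.9, 0.7, 28.7]
width: 0.003
```

```bash
python3 - <<'E'
from h import *
s=arm.observe()
print(s['clock'],s['position'],s['force'])
for n in('side','top'): 
    im=eyes.get_image(n)[:,:,::-1]; cv2.imwrite(f'pics/{n}5.png',im)
s=arm.observe(); print(s['clock'],s['position'],s['force'])
E
```

```text
8.475 [ 0.48333997 -0.15009731  0.12397055] [-9.86485831  0.73176608 28.71765816]
8.575 [ 0.48333237 -0.15011585  0.12398957] [-8.61121234  0.69492483 28.59077944]
```

View pics/top5.png

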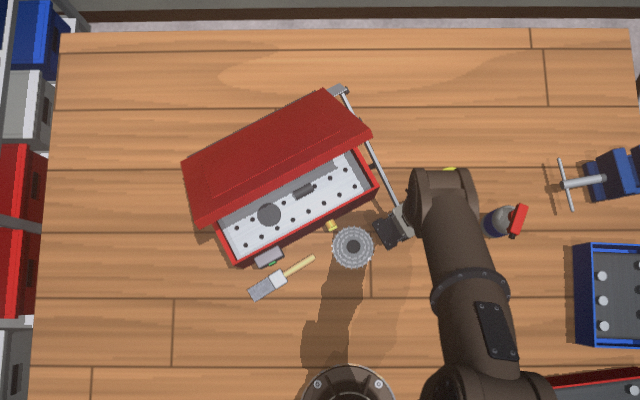

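View pics/side5.png

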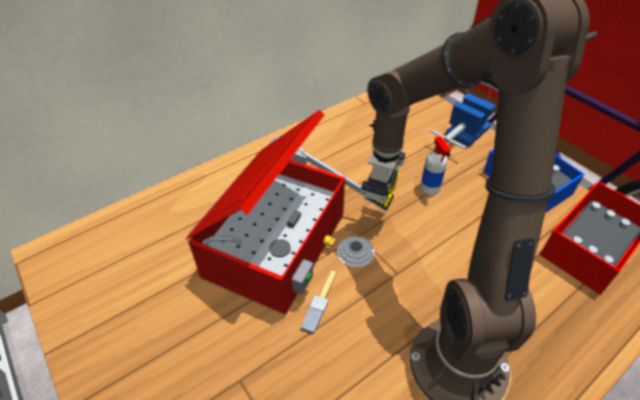

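Lid front corner is at (372, 133) in the top view and (322, 113) in the side view. The bystanders have not moved. I will check the lid angle by triangulation.

```bash
python3 - <<'E'
from h import *
p,e=cross(ray('top',[(372,133)]),ray('side',[(322,113)])); print(p,e,'angle',np.arcsin((p[2]-.187)/.292))
E
```

```text
[ 0.63153975 -0.03999558  0.38730563] 0.003300920258542777 angle 0.7559472103602918
```

Emit:
apply_moves(targets=[1,0,0,0.001,0,1,0,0,0,0,1,0,0,0,0,1,0,0,0,0,1,0,0,0,0,1,0,0,0,0])

```text
clock: 9.32
position: [0.4834, -0.1501, 0.1238]
ee_rot: [3.04, 0.784, 0.003]
force: [-10.3, 1.1, 31.6]
width: 0.004
```

The lever is at its stop: the last 0.4 mm of command moved the tip only 0.2 mm and added 3 N. The load is steady, so I will hand in.

```bash
python3 - <<'E'
from cell import arm
s=arm.observe(); print(s['clock'],s['position'],s['force'])
print(arm.sign_off())
E
```

```text
9.325 [ 0.48339882 -0.15008952  0.12375786] [-10.31734892   1.064396    31.64955349]
the job is handed in; nothing more can be done
None
```

The parts washer is open. I pressed the paddle down from on top with the shut fingertips, as far as the lever goes, and handed in at 9.3 s while still holding it there.

- **Lever at its stop:** the fingertips ended at z = 0.124 m, the height given for fully down. The last 0.4 mm of push moved them only about 0.2 mm and added about 3 N. The push is about 32 N downward and about 10 N sideways, below the 40 N limit.
- **Lid:** measured from two camera views, it stands at about 0.76 rad. That is slightly under the stated "about 0.8", but the two sight lines missed each other by 3.3 mm, so I take it as agreeing.
- **Surroundings:** the pictures showed no contact with the lid. The spray bottle, brush and cassette look unmoved. In the last top view the arm hides most of the grease tub, though the wrist view just before showed it standing beside the paddle.

The three camera estimates of the paddle's centre differed by about 4 mm, which was well within the paddle's size.

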